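# Slide a gearbox cover round the bench clutter into its keyed fixture

## Task

Slide the loose aluminium gearbox cover flat along the bench, without lifting it, through the gap between the wooden block and the parts tray, touching neither of them with cover or robot. Turn it so its notch meets the key of the steel holding fixture, push it past the spring catch fully home against the back stop, and let go; feel for the stop and do not ram it (keep well under 60 N). Leave the bearing, spray can and wrench where they are.

Things in the scene. Friction and masses are not known exactly. Their poses are not given: they have to be found in the camera images.
- cover: Loose cast-aluminium block, 130 mm along its x, 100 mm along its y, 34 mm high plus a low dome (14 mm) on top, 0.56 to 0.84 kg; too wide to grip: push its upright sides. Origin: centre of its underside. Notch in its -y side, which starts turned to world -y within 30 degrees. The +y side (y = +50) is plain; the front corners are tapered, 12 mm in x over 30 mm in y. Slides on the bench at 2 to 8 N.
- notch (a point): Middle of the open end of the cover's notch, at the cover's x 0, y -50, z 34 mm; axes as the cover's. The notch is 28 mm wide (x) and 25 mm deep (towards +y), through the full height. The cover's -x side (x = -65) also has an upright catch groove, 10 mm deep, from y = -11.5 to +3.5 mm; the +x side is plain.
- fixture: Fixed dark-steel fixture, walls 30 mm high, no floor, open on top and to its +y (the mouth). Origin: on the bench, where the cover's origin is when home; axes then agree with the cover's. Back stop face y = -50 mm; side guides' inner faces x = +-67.5 mm up to y = +25, then flaring to x = +-90, y = +42. Outside: x -134 to +92, y -64 to +42. The home cover sticks out of the mouth to y = +50.
- key (a point): Top of the nose of the fixture's key, at the fixture's x 0, y -26, z 30 mm; axes as the fixture's. The key is a 22 mm wide round-nosed steel tongue that stands 24 mm out of the back stop and enters the cover's notch.
- catch_point (a point): Top of the axis of the spring roller (18 mm diameter, upright) in the fixture's -x guide, at the fixture's x -69, y -5, z 30 mm (at rest). It stands 7.5 mm into the channel, is pressed aside by the cover and drops into the cover's groove at home. Pushing the cover past it takes 10 to 20 N in all.
- block: Fixed pale timber block, 90 mm (x) by 110 mm (y) by 38 mm high, with a steel gear shaft lying along y on it (70 mm above the bench at most); origin under its centre. It stands on the robot's side of the gap. Not to be touched.
- tray: Fixed open steel parts tray, 110 mm (x) by 130 mm (y) by 35 mm high with sorted bearings; origin under its centre. It stands on the far side of the gap. Not to be touched.
- bearing: Loose steel bearing ring, 84 mm across, 22 mm high, lying flat; origin under its centre. Leave alone.
- spray_can: Upright spray can, 64 mm across, 190 mm high; origin under its centre. Leave alone.
- wrench: Steel wrench 160 mm long lying flat along its x; origin under its middle. Leave alone.
Mind the look-alikes: they are no part of the job. What is shaped like the fixture but purple is not meant. Several things have the shape of the cover; the one meant has the colours described above.

How it is judged:
On the way:
1. the cover is in the gap between the block and the tray (x of cover in the frame of block above 0.09 m and x of cover in the frame of tray below -0.09 m and y of cover in the frame of block between -0.06 and 0.06 m), for 0.1 s.
At the end, for the whole second after the job is handed in: The cover lies flat and at rest on the bench, home in the fixture: its origin within 3 mm of the fixture's along the push and 5 mm sideways, turned no more than 0.06 rad from it, notch over the key (y of cover in the frame of fixture between -0.003 and 0.003 m and x of cover in the frame of fixture between -0.005 and 0.005 m and angle between the x axis of cover and the x axis of fixture, either way round below 0.06 rad and height (world z) of cover below 0.004 m and angle between cover's own z axis and vertical below 0.05 rad and linear speed of cover below 0.01 m/s); the robot touches nothing.
It fails at once if the cover or the robot touches the wooden block (contact force between any of cover, the fingers, the arm and block above 0.5 N).
It fails at once if the cover or the robot touches the parts tray (contact force between any of cover, the fingers, the arm and tray above 0.5 N).
It fails at once if the cover is lifted off the bench or tipped (height (world z) of cover above 0.01 m or angle between cover's own z axis and vertical above 0.15 rad).
It fails at once if the cover is rammed against the fixture (over 60 N) (contact force between cover and fixture above 60 N).
It fails at once if a bystander is moved by more than 15 mm (distance of any of bearing, spray_can, wrench from where it was at the start of the episode above 0.015 m).
It also fails if it takes over 72 s, if anything falls off the work surface, if the arm or the gripper's body presses on something with over 40 N, if the wrist force passes 120 N, or if a joint passes its speed limit or range.

## Robot

A 7-joint arm with a two-finger parallel gripper is mounted at the origin on the work surface. World frame = base frame: x ahead of the robot, y to its left, z up, the work surface at z = 0. Lengths are in m, angles in rad, forces in N, time in s.
With the tool pointing down it reaches from about 0.4 to 0.85 m from the base axis. Payload 4.4 kg.
Tool frame: the origin (TCP) lies midway between the tips of the shut fingers; the grasp point (between the pads) lies 19 mm behind it; z points along the fingers, y is the line along which they close (so a half turn about z gives the same grasp; the last joint's range is limited). The gripper opens to 94 mm and grips with 3 to 60 N. Pads are 16 mm wide; open, the fingers measure 119 mm over their backs; the gripper's body (75 mm by 177 mm) begins 78 mm behind the grasp point.
Start: joints at [1.25, 0.628, 0.038, 1.517, -0.027, 0.996, -0.02], TCP at [0.164, -0.629, 0.205] pointing down, gripper open.
Joint ranges: [-3.06, 3.06], [-0.37, 2.12], [-1.25, 1.32], [0.18, 2.47], [-1.1, 4.24], [0.23, 1.98], [-2.94, 2.94]. Speed limits (rad/s): [2.57, 2.57, 3.14, 3.14, 3.14, 3.14, 3.14].

## Interface

Orientations are given as a rotation vector (axis times angle).
In Python, from plant import manip, optics, workorder gives the robot as it stands.
- The arm moves only by the shell command python3 -m crank 'ROWS' [FORCE]. ROWS is JSON, a list of rows, each an object with "delta_rot": the turn, a rotation vector about the tool's x, y, z in degrees, a list of three; "slide": the shift along the tool's x, y, z in cm, a list of three; "fingers": the opening, from -1 (shut) to 1 (fully open). A call has exactly 8 rows; each row is the pose to reach, as a shift and turn from the pose commanded when the call began, along the tool's axes at that moment; what a row does not reach only later rows make up. A row lasts 1/8 s, in which the tool goes at most 62.5 mm and 10.7 degrees, less where a joint would pass 70% of its speed; a pose out of reach is approached as far as the arm can. A call with a gripper value outside its range is refused whole. The fingers move at their own pace and stop on an object; FORCE is the grip in N (left out, the last holds). Time passes only in rows, so rows that repeat a pose let the fingers close, or fill a call up. It gives the time, the measured TCP pose, the force, the opening and the grip force at its end, in the units of the state.
- manip.get_state(): the state, without advancing time (a new reading comes with each control period).
- optics.snapshot(name): name is "side" or "top"; returns a dict with "frame" (384x512x3 uint8, red, green, blue), "fx", "fy", "cx", "cy" (pixels), "D" ([k1, k2, p1, p2, k3] as OpenCV has them; the pictures are not rectified), "extrinsics" (4x4, takes a point from camera to world coordinates). Camera axes: x right, y down, z forward; pixel columns grow to the right and rows downward; lengths in m; the calibration is good to about 2 mm. A picture is of the moment at which its call begins. There is no depth.
- workorder.hand_in(): hands the job in; it is judged then, once.
The state is a dict: "time": time; "joints": joint angles; "qvel": joint speeds; "joint_torque": joint torques, N m; "ee_pos": TCP position; "tcp_rot": TCP orientation; "ft_force": force on the tool from outside, world axes, zero at the start; "wrist_torque": the same for the moment, N m; "grip_width": finger opening in m; "grasp_force": force on a finger pad.
Only numpy, scipy, OpenCV 4.12 (cv2) and the standard library are available. Lean on these libraries where they do the work, as an engineer would, in place of code of your own. Each camera call takes 0.05 s, during which the arm holds its last target. There are 200 camera calls.

## Working session

There is one attempt and no reset: what is moved stays moved. The work goes in short steps, Python scripts to look and compute and a shell command to move; the robot and the scene stay as the last step left them, time stands still between calls to the robot, and variables do not carry over. Pictures are saved under pics/ and viewed, at most 10 in all, crops included, and the job is handed in when it is done.

```bash
mkdir -p pics
python3 - <<'E'
from plant import manip, optics
import cv2,numpy as np
print(manip.get_state())
for n in ("top","side"):
    s=optics.snapshot(n); 
    print(n,s["fx"],s["fy"],s["cx"],s["cy"],s["D"],np.round(s["extrinsics"],4).tolist())
    cv2.imwrite(f"pics/{n}0.png",cv2.resize(s["frame"][:,:,::-1],(800,600),interpolation=cv2.INTER_CUBIC))
    np.save(f"{n}0.npy",s["frame"])
E
ls
```

```text
{'time': 0.0, 'joints': array([ 1.25020664,  0.62931948,  0.03843883,  1.51835369, -0.02696231,
        0.99628156, -0.01995595]), 'qvel': array([-0.0016829 ,  0.00114262,  0.00056355, -0.00031143, -0.0015402 ,
       -0.00120806,  0.00091685]), 'joint_torque': array([-4.30191139e-04, -5.49733043e+01,  1.14324935e+00, -1.86637187e+01,
       -5.21815626e-02,  2.37478752e-02,  1.57836189e-04]), 'ee_pos': array([ 0.16368024, -0.62837585,  0.20457592]), 'tcp_rot': array([-3.11431336e+00, -3.99014511e-01,  4.49145677e-04]), 'ft_force': array([-0.26450563, -0.83512383, -0.53570065]), 'wrist_torque': array([-0.00227803, -0.03060025, -0.01227098]), 'grasp_force': 0.0, 'grip_width': 0.09427625134491859}
top 389.4939358915168 389.4939358915168 257.51679115176813 194.34985218649038 [-0.05454096  0.          0.          0.          0.        ] [[-0.0237, -0.9833, 0.1804, 0.2814], [-0.9997, 0.0219, -0.0122, -0.1185], [0.008, -0.1806, -0.9835, 1.2327], [0.0, 0.0, 0.0, 1.0]]
side 376.2835497513289 376.2835497513289 265.09449953469885 187.9976440085791 [-0.08340263  0.          0.          0.          0.        ] [[-0.8122, -0.2916, 0.5052, -0.1191], [-0.5829, 0.4384, -0.6841, 0.7271], [-0.022, -0.8502, -0.526, 0.7055], [0.0, 0.0, 0.0, 1.0]]
pics
side0.npy
top0.npy
```

View pics/top0.png

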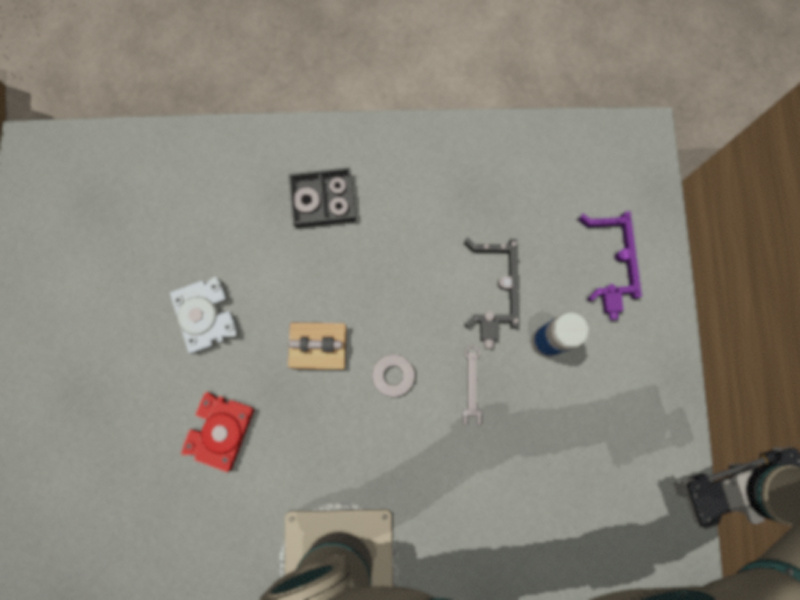

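View pics/side0.png

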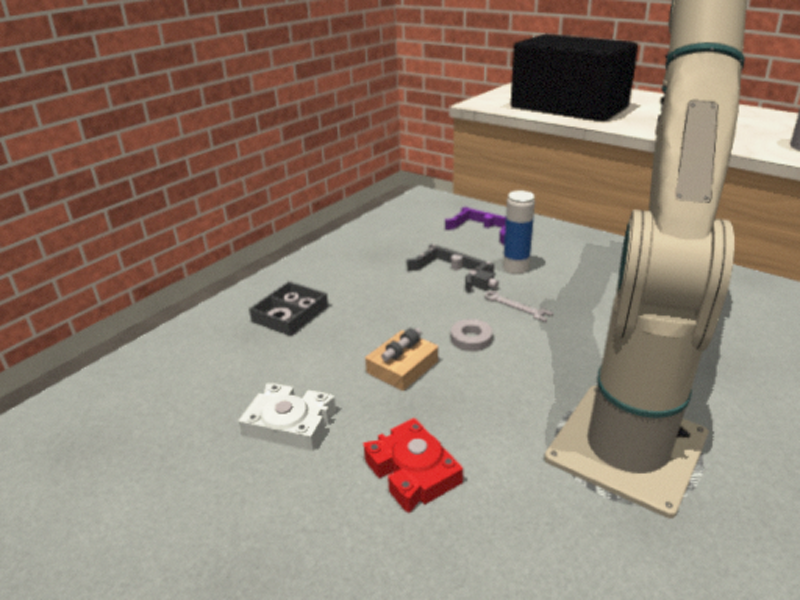

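The top view shows shapes like the cover at (202,314), which is bare pale metal with its notch facing right (-y), and at (219,432), which is red with its notch facing +y. The pale one fits the description. Shapes like the fixture are at (495,290), dark steel, and (615,265), purple. The dark one is meant. The tray is at (324,198), the block at (318,346), the bearing at (394,376), the can at (560,335) and the wrench at (473,385).

I'll rectify to the z = 34 mm plane to measure and confirm.

```bash
cat > h.py <<'E'
import numpy as np,cv2
def project(s,P):
    E=np.array(s["extrinsics"]); R=E[:3,:3].T; t=-R@E[:3,3]
    K=np.array([[s["fx"],0,s["cx"]],[0,s["fy"],s["cy"]],[0,0,1.]])
    return cv2.projectPoints(np.array(P,float).reshape(-1,3),cv2.Rodrigues(R)[0],t,K,np.array(s["D"],float))[0].reshape(-1,2)
def rect(s,x1,y1,w,h,z,ppm):
    "top-down map at height z; px(u,v): y=y1-u/ppm mm, x=x1-v/ppm mm; grid 50 mm"
    u,v=np.meshgrid(np.arange(w),np.arange(h))
    P=np.stack([x1-v/ppm/1000,y1-u/ppm/1000,np.full(u.shape,z)],-1)
    m=project(s,P).reshape(h,w,2).astype(np.float32)
    im=cv2.remap(s["frame"][:,:,::-1].copy(),m[...,0],m[...,1],cv2.INTER_CUBIC)
    for k in range(-20,21):
        a=int((y1-k*.05)*1000*ppm); b=int((x1-k*.05)*1000*ppm)
        if 0<=a<w: cv2.line(im,(a,0),(a,8),(0,0,255)); cv2.putText(im,f"{k*50}",(a-12,20),0,.4,(0,0,255))
        if 0<=b<h: cv2.line(im,(0,b),(8,b),(0,0,255)); cv2.putText(im,f"{k*50}",(10,b+4),0,.4,(0,0,255))
    return im
E
python3 - <<'E'
from h import *
from plant import optics
s=optics.snapshot("top")
cv2.imwrite("pics/r1.png",rect(s,.70,.36,800,600,.034,2))
cv2.imwrite("pics/r2.png",rect(s,.65,-.16,700,600,.030,2.5))
E
```

```text
(no output)
```

View pics/r1.png

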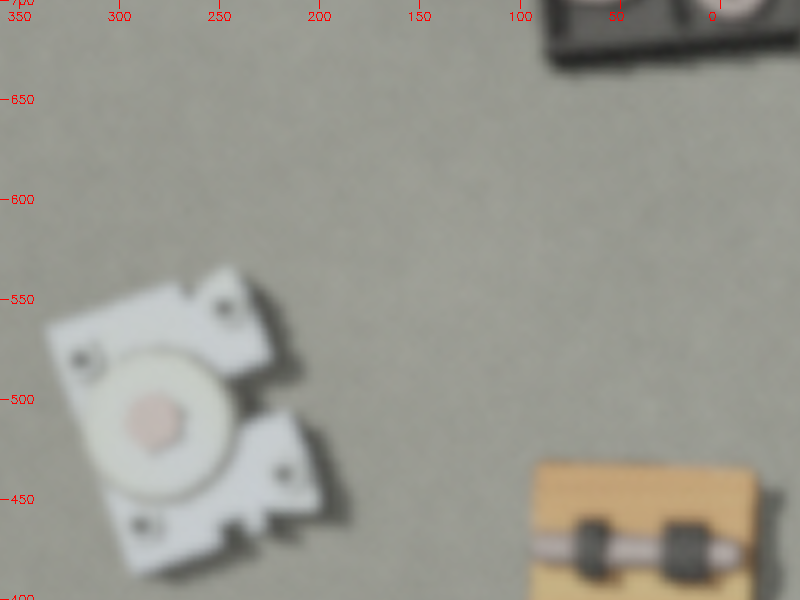

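View pics/r2.png

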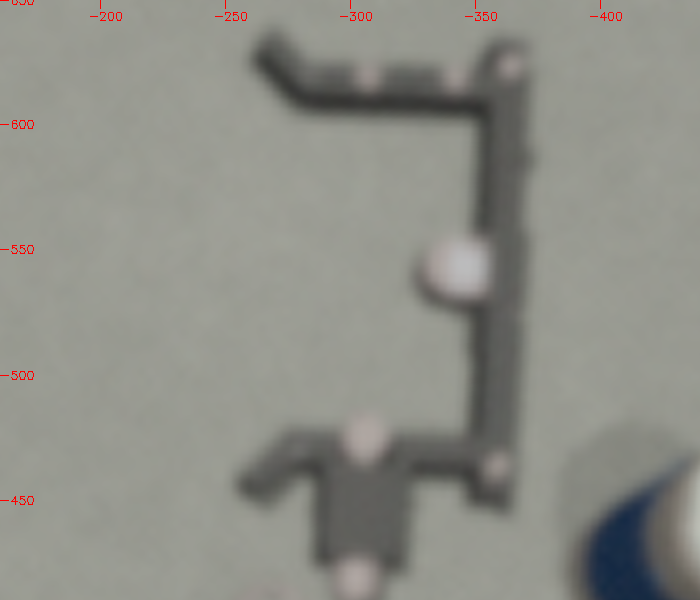

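The crops confirm the pale cover and the dark fixture.
- **Cover:** back corners at (45,325) and (135,577) in r1, notch towards -y, turned about +20°.
- **Fixture:** key nose at (425,268), roller at (365,438) and back stop top edge at u≈491 in r2. Its origin is about (0.545, -0.306), turned -2.2°.
- **Gap:** about 0.4675 to 0.676 in x.

Next I'll refine the cover pose by template fit and compute the approach.

```bash
cat >> h.py <<'E'
from scipy.optimize import minimize
TOP=np.array([[-65,50],[65,50],[65,-20],[53,-50],[14,-50],[14,-25],[-14,-25],[-14,-50],[-53,-50],[-65,-20],[-65,-11.5],[-55,-11.5],[-55,3.5],[-65,3.5]])/1000
FIX=np.array([[-67.5,-50],[-67.5,25],[-90,42],[-134,42],[-134,-64],[92,-64],[92,42],[90,42],[67.5,25],[67.5,-50]])/1000
def w(poly,p,z):
    c,q=np.cos(p[2]),np.sin(p[2]); 
    return np.c_[poly@np.array([[c,q],[-q,c]])+p[:2],np.full(len(poly),z)]
def mask(s,p,poly=TOP,z=.034):
    m=np.zeros((384*4,512*4),np.uint8)
    uv=(project(s,w(poly,p,z))+.5)*4-.5
    cv2.fillPoly(m,[np.round(uv*16).astype(np.int32)],255,cv2.LINE_AA,4)
    return cv2.GaussianBlur(cv2.resize(m,(512,384),interpolation=cv2.INTER_AREA).astype(float)/255,(0,0),.8)
def fit(s,p0):
    "refine cover pose (x,y,theta): brightness and low saturation against top outline"
    f=s["frame"].astype(float); g=np.clip((f.min(2)-150)/50,0,1)
    def cost(p):
        return ((mask(s,p)-g)**2*win).sum()/win.sum()
    win=np.zeros(g.shape); c=project(s,[[p0[0],p0[1],.034]])[0].astype(int)
    win[c[1]-35:c[1]+36,c[0]-35:c[0]+36]=1
    x0=np.array(p0,float)
    r=minimize(cost,x0,method="Nelder-Mead",options=dict(initial_simplex=x0+np.array([[0,0,0],[.008,0,0],[0,.008,0],[0,0,.1]]),xatol=1e-4,fatol=1e-6))
    return r.x,r.fun
def overlay(s,p,pf,name,box,k):
    im=cv2.resize(s["frame"][:,:,::-1],None,fx=k,fy=k,interpolation=cv2.INTER_CUBIC)
    for q,poly,z,c in((p,TOP,.034,(0,0,255)),(pf,FIX,.03,(0,255,0))):
        uv=(project(s,w(poly,q,z))+.5)*k-.5
        cv2.polylines(im,[np.round(uv*16).astype(np.int32)],True,c,1,cv2.LINE_AA,4)
    x,y,W,H=[int(b*k) for b in box]; cv2.imwrite(name,im[y:y+H,x:x+W])
def rows(cur,targets):
    "cur, targets: x,y,z [m], psi [deg] -> slide cm, delta_rot z deg"
    a=np.radians(cur[3]); X=np.array([np.cos(a),np.sin(a)]); Y=np.array([np.sin(a),-np.cos(a)])
    for t in targets:
        d=np.array(t[:2])-cur[:2]
        print([round(float(v),2) for v in(d@X*100,d@Y*100,-(t[2]-cur[2])*100)],"rz",round(cur[3]-t[3],1))
E
python3 - <<'E'
from h import *
from plant import optics
s=optics.snapshot("top")
g=np.clip((s["frame"].astype(float).min(2)-150)/50,0,1)
print(s["frame"][201,127],s["frame"][190,100],s["frame"][201,117],s["frame"][190,115])
p,c=fit(s,(.492,.268,.343)); print(np.round(p,4),np.degrees(p[2]),c)
pf=(.545,-.306,-.038)
overlay(s,p,pf,"pics/o1.png",(100,95,250,160),3.2)
def ray(u,v,z):
    K=np.array([[s["fx"],0,s["cx"]],[0,s["fy"],s["cy"]],[0,0,1.]])
    n=cv2.undistortPoints(np.array([[[u,v]]],float),K,np.array(s["D"],float))[0,0]
    E=np.array(s["extrinsics"]); d=E[:3,:3]@[n[0],n[1],1]; return E[:3,3]+d*(z-E[2,3])/d[2]
print("can top",ray(570/1.5625,331/1.5625,.19),"bearing",ray(394/1.5625,376/1.5625,.022),"tray",ray(324/1.5625,198/1.5625,.035))
rows((.1637,-.6284,.2046,14.6),[(.164,-.629,.36,14.6),(.40,-.50,.36,50),(.58,-.25,.36,74)])
E
```

```text
[191 182 177] [152 153 145] [198 203 198] [174 178 176]
[0.4912 0.27   0.3538] 20.270968361788885 0.025655199176039353
can top [ 0.41782036 -0.42173211  0.19      ] bearing [ 0.35817352 -0.11346474  0.022     ] tray [0.72700987 0.02358433 0.035     ]
[0.01, 0.07, -15.54] rz 0.0
[26.1, -6.47, -15.54] rz -35.4
[49.82, -26.12, -15.54] rz -59.4
```

View pics/o1.png

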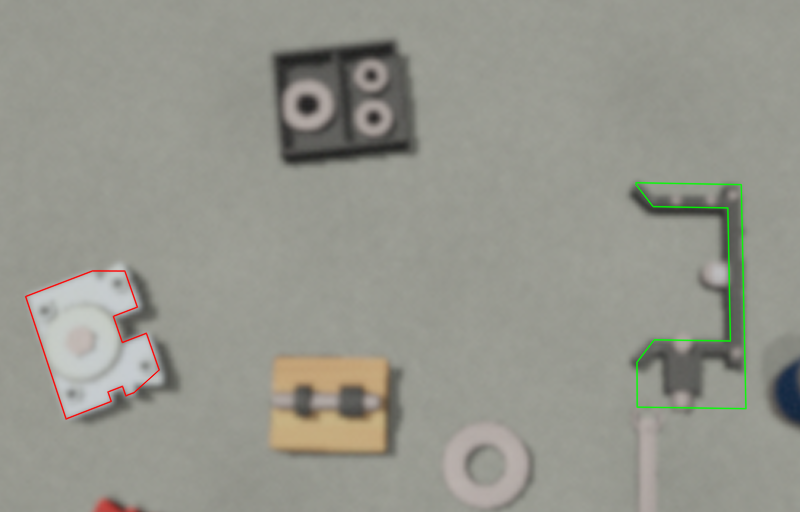

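The overlay shows the cover outline fitting at (95,340) and the fixture outline fitting at (690,290), both within about 2 mm. Now the approach: rise, then swing round above everything.

```bash
python3 -m crank '[{"slide":[0,0,-6],"delta_rot":[0,0,0],"fingers":1},{"slide":[0,0,-12],"delta_rot":[0,0,0],"fingers":1},{"slide":[3,-1,-15.5],"delta_rot":[0,0,-6],"fingers":1},{"slide":[8.5,-2,-15.5],"delta_rot":[0,0,-15],"fingers":1},{"slide":[14,-3.5,-15.5],"delta_rot":[0,0,-24],"fingers":1},{"slide":[20,-5,-15.5],"delta_rot":[0,0,-32],"fingers":1},{"slide":[26,-6.5,-15.5],"delta_rot":[0,0,-39],"fingers":1},{"slide":[31,-10,-15.5],"delta_rot":[0,0,-46],"fingers":1}]'
python3 - <<'E'
from h import *
from plant import manip
from scipy.spatial.transform import Rotation as R
s=manip.get_state(); M=R.from_rotvec(s["tcp_rot"]).as_matrix(); psi=np.degrees(np.arctan2(M[1,0],M[0,0]))
print(s["time"],s["ee_pos"],psi,M[2])
rows((*s["ee_pos"],psi),[(.52,-.30,.36,70),(.58,-.1,.36,84),(.55,.1,.36,98),(.54,.18,.36,103)])
E
```

```text
time: 1.2
ee_pos: [0.4406, -0.4531, 0.3597]
tcp_rot: [-2.709, -1.59, -0.0]
ft_force: [-0.1, 0.0, 0.3]
grip_width: 0.094
grasp_force: 0.0
1.2 [ 0.44059528 -0.45309965  0.35966064] 60.83001627656421 [ 3.95080501e-04 -1.19688994e-04 -9.99999915e-01]
[17.24, -0.53, -0.03] rz -9.2
[37.63, -5.04, -0.03] rz -23.2
[53.63, -17.41, -0.03] rz -37.2
[60.13, -22.18, -0.03] rz -42.2
```

```bash
python3 -m crank '[{"slide":[6,0,0],"delta_rot":[0,0,-4],"fingers":1},{"slide":[12,-0.3,0],"delta_rot":[0,0,-8],"fingers":1},{"slide":[18,-0.7,0],"delta_rot":[0,0,-12],"fingers":1},{"slide":[24,-1.8,0],"delta_rot":[0,0,-16],"fingers":1},{"slide":[30,-3.3,0],"delta_rot":[0,0,-20],"fingers":1},{"slide":[36,-5,0],"delta_rot":[0,0,-24],"fingers":1},{"slide":[41.5,-8,0],"delta_rot":[0,0,-29],"fingers":1},{"slide":[46.5,-12,0],"delta_rot":[0,0,-34],"fingers":1}]'
cat >> h.py <<'E'
def cur():
    from plant import manip
    s=manip.get_state(); M=cv2.Rodrigues(np.array(s["tcp_rot"]))[0]
    return (*s["ee_pos"],float(np.degrees(np.arctan2(M[1,0],M[0,0])))),s
def tool(p,off): # tool pose for cover pose p(x,y,th rad), off = distance of TCP behind cover centre
    return (p[0]-np.sin(p[2])*off,p[1]+np.cos(p[2])*off)
E
python3 - <<'E'
from h import *
c,s=cur(); print(np.round(c,4),s["time"])
p=(.4912,.270,.3538)
a=tool(p,.05+.045)
print(a); rows(c,[(*a,.20,110.3),(*a,.05,110.3),(*a,.012,110.3)])
E
```

```text
time: 2.2
ee_pos: [0.5627, 0.0104, 0.3601]
tcp_rot: [-2.127, -2.312, -0.0]
ft_force: [0.8, -0.1, -1.1]
grip_width: 0.0936
grasp_force: 0.0
[5.62700e-01 1.04000e-02 3.60100e-01 9.47675e+01] 2.2
(np.float64(0.45828583075185003), np.float64(0.35911597759495284))
[35.62, -7.51, 16.01] rz -15.5
[35.62, -7.51, 31.01] rz -15.5
[35.62, -7.51, 34.81] rz -15.5
```

```bash
python3 -m crank '[{"slide":[6,-1.2,0],"delta_rot":[0,0,-3],"fingers":1},{"slide":[12,-2.5,1],"delta_rot":[0,0,-6],"fingers":1},{"slide":[18,-3.8,2],"delta_rot":[0,0,-9],"fingers":1},{"slide":[24,-5,3],"delta_rot":[0,0,-12],"fingers":1},{"slide":[30,-6.3,4],"delta_rot":[0,0,-15],"fingers":1},{"slide":[35.6,-7.5,6],"delta_rot":[0,0,-15.5],"fingers":1},{"slide":[35.6,-7.5,12],"delta_rot":[0,0,-15.5],"fingers":1},{"slide":[35.6,-7.5,18],"delta_rot":[0,0,-15.5],"fingers":1}]' && python3 -m crank '[{"slide":[0,0,5],"delta_rot":[0,0,0],"fingers":1},{"slide":[0,0,10],"delta_rot":[0,0,0],"fingers":1},{"slide":[0,0,14],"delta_rot":[0,0,0],"fingers":1},{"slide":[0,0,16],"delta_rot":[0,0,0],"fingers":1},{"slide":[0,0,16.8],"delta_rot":[0,0,0],"fingers":1},{"slide":[0,0,16.8],"delta_rot":[0,0,0],"fingers":1},{"slide":[0,0,16.8],"delta_rot":[0,0,0],"fingers":1},{"slide":[0,0,16.8],"delta_rot":[0,0,0],"fingers":1}]'
python3 - <<'E'
from h import *
from plant import optics
c,s=cur(); print(np.round(c,4),s["time"],s["ft_force"])
s=optics.snapshot("side")
p=(.4912,.270,.3538)
overlay(s,p,(.545,-.306,-.038),"pics/s1.png",(90,150,250,187),3.2)
E
```

```text
time: 3.2
ee_pos: [0.4592, 0.358, 0.1792]
tcp_rot: [1.797, 2.576, 0.002]
ft_force: [1.0, -0.9, -0.6]
grip_width: 0.0945
grasp_force: 0.0
time: 4.2
ee_pos: [0.46, 0.3575, 0.0135]
tcp_rot: [1.8, 2.574, 0.003]
ft_force: [0.7, 0.3, -0.6]
grip_width: 0.0939
grasp_force: 0.0
[4.600000e-01 3.575000e-01 1.350000e-02 1.100844e+02] 4.2 [ 0.66518801  0.30824275 -0.56786513]
```

View pics/s1.png

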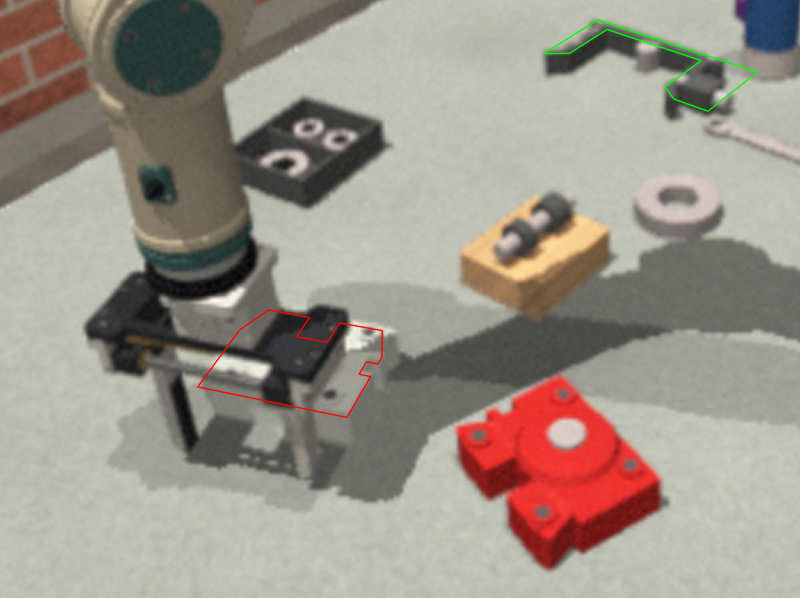

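The side crop shows the open fingers standing on the bench behind the cover's plain side at (190,450) and (305,470), clear of the cover. Now I'll advance to contact and push straight along the cover's -y.

```bash
python3 -m crank '[{"slide":[-1,0,0.1],"delta_rot":[0,0,0],"fingers":1},{"slide":[-2,0,0.1],"delta_rot":[0,0,0],"fingers":1},{"slide":[-2.7,0,0.1],"delta_rot":[0,0,0],"fingers":1},{"slide":[-3.2,0,0.1],"delta_rot":[0,0,0],"fingers":1},{"slide":[-3.7,0,0.1],"delta_rot":[0,0,0],"fingers":1},{"slide":[-4.2,0,0.1],"delta_rot":[0,0,0],"fingers":1},{"slide":[-4.8,0,0.1],"delta_rot":[0,0,0],"fingers":1},{"slide":[-5.4,0,0.1],"delta_rot":[0,0,0],"fingers":1}]' && python3 -m crank '[{"slide":[-0.6,0,0],"delta_rot":[0,0,0],"fingers":1},{"slide":[-1.2,0,0],"delta_rot":[0,0,0],"fingers":1},{"slide":[-1.9,0,0],"delta_rot":[0,0,0],"fingers":1},{"slide":[-2.6,0,0],"delta_rot":[0,0,0],"fingers":1},{"slide":[-3.3,0,0],"delta_rot":[0,0,0],"fingers":1},{"slide":[-4,0,0],"delta_rot":[0,0,0],"fingers":1},{"slide":[-4.7,0,0],"delta_rot":[0,0,0],"fingers":1},{"slide":[-5.4,0,0],"delta_rot":[0,0,0],"fingers":1}]'
python3 - <<'E'
from h import *
from plant import optics
c,s=cur(); print(np.round(c,4),s["time"],s["wrist_torque"])
t=np.radians(c[3]-90)
p0=(c[0]+np.sin(t)*.058,c[1]-np.cos(t)*.058,t)
s=optics.snapshot("top"); p,k=fit(s,p0); print(p0,np.round(p,4),np.degrees(p[2]),k)
overlay(s,p,p0,"pics/o2.png",(80,110,200,120),4)
E
```

```text
time: 5.25
ee_pos: [0.4779, 0.3071, 0.0115]
tcp_rot: [-1.798, -2.575, -0.002]
ft_force: [-1.9, 4.5, -1.3]
grip_width: 0.0938
grasp_force: 2.3
time: 6.25
ee_pos: [0.4966, 0.2554, 0.0115]
tcp_rot: [-1.8, -2.575, -0.0]
ft_force: [-1.6, 5.7, -0.4]
grip_width: 0.0937
grasp_force: 2.5
[4.966000e-01 2.554000e-01 1.150000e-02 1.101043e+02] 6.25 [1.131802   0.15678343 0.07506887]
(np.float64(0.5165702858837757), np.float64(0.20089383040642264), np.float64(0.3508865302101833)) [0.5255 0.1956 0.295 ] 16.899822879283377 0.1639714056617379
```

View pics/o2.png

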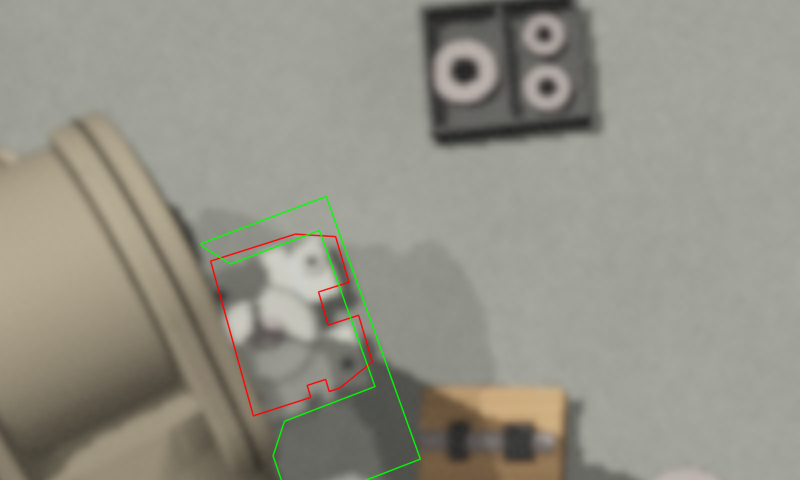

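The view shows the cover's notched front at (345,310), flush with what the tool pose predicts. The shadow spoils the image fit, so I'll trust the contact geometry. Next comes the arc: drive the cover along a car-like path onto the fixture's axis.

```bash
cat >> h.py <<'E'
def path(step,n=8,off=.058,rate=.8,axis=(.545,-.306,-2.2)):
    "car-like path of cover centre from the current tool pose, steering onto the fixture axis; rows at step mm"
    c,s=cur(); t=np.radians(c[3]-90); x,y=c[0]+np.sin(t)*off,c[1]-np.cos(t)*off
    print("t",s["time"],"cover",np.round((x,y,np.degrees(t)),4),"F",np.round(s["ft_force"],1),"e",round(1000*latdev(x,y,axis),1))
    T=[]
    a=np.radians(axis[2])
    for i in range(n):
        for _ in range(10):
            d=step/10000; e=latdev(x,y,axis)          # + = too far +x
            want=a+np.clip(-e/.07,-.35,.35)            # heading -> moves +x when theta>0
            t+=np.clip(want-t,-d/.33,d/.33); x+=np.sin(t)*d; y-=np.cos(t)*d
        T.append((x-np.sin(t)*off,y+np.cos(t)*off,.0115,np.degrees(t)+90))
    rows(c,T); print("end",np.round((x,y,np.degrees(t)),4))
def latdev(x,y,axis):
    a=np.radians(axis[2]); return (x-axis[0])*np.cos(a)+(y-axis[1])*np.sin(a)
E
python3 -c "
from h import *
path(8)
path(8,32)"
```

```text
t 6.3 cover [ 0.517   0.1995 20.0285] F [-0.9  3.4  0. ] e -47.4
[-0.8, 0.13, -0.0] rz 1.4
[-1.6, 0.18, -0.0] rz 2.2
[-2.4, 0.15, -0.0] rz 2.2
[-3.2, 0.12, -0.0] rz 2.2
[-4.0, 0.09, -0.0] rz 2.2
[-4.8, 0.06, -0.0] rz 2.2
[-5.6, 0.03, -0.0] rz 2.2
[-6.4, -0.0, -0.0] rz 2.2
end [ 0.5368  0.1387 17.8535]
t 6.3 cover [ 0.517   0.1995 20.0285] F [-0.9  3.4  0. ] e -47.4
[-0.8, 0.13, -0.0] rz 1.4
[-1.6, 0.18, -0.0] rz 2.2
[-2.4, 0.15, -0.0] rz 2.2
[-3.2, 0.12, -0.0] rz 2.2
[-4.0, 0.09, -0.0] rz 2.2
[-4.8, 0.06, -0.0] rz 2.2
[-5.6, 0.03, -0.0] rz 2.2
[-6.4, -0.0, -0.0] rz 2.2
[-7.2, 0.06, -0.0] rz 3.1
[-8.01, 0.14, -0.0] rz 4.5
[-8.82, 0.21, -0.0] rz 5.9
[-9.63, 0.26, -0.0] rz 7.3
[-10.44, 0.28, -0.0] rz 8.6
[-11.25, 0.29, -0.0] rz 10.0
[-12.07, 0.28, -0.0] rz 11.4
[-12.88, 0.25, -0.0] rz 12.8
[-13.69, 0.2, -0.0] rz 14.2
[-14.5, 0.13, -0.0] rz 15.6
[-15.3, 0.04, -0.0] rz 17.0
[-16.1, -0.11, -0.0] rz 18.0
[-16.87, -0.31, -0.0] rz 18.4
[-17.64, -0.53, -0.0] rz 18.9
[-18.41, -0.76, -0.0] rz 19.2
[-19.18, -0.99, -0.0] rz 19.5
[-19.94, -1.23, -0.0] rz 19.8
[-20.7, -1.48, -0.0] rz 20.1
[-21.46, -1.74, -0.0] rz 20.3
[-22.22, -2.0, -0.0] rz 20.5
[-22.97, -2.26, -0.0] rz 20.7
[-23.73, -2.53, -0.0] rz 20.9
[-24.48, -2.8, -0.0] rz 21.0
[-25.23, -3.08, -0.0] rz 21.2
end [ 0.5535 -0.0515 -1.1317]
```

```bash
python3 -m crank '[{"slide":[-0.8,0.05,0],"delta_rot":[0,0,0.5],"fingers":1},{"slide":[-1.6,0.1,0],"delta_rot":[0,0,1],"fingers":1},{"slide":[-2.4,0.15,0],"delta_rot":[0,0,1.5],"fingers":1},{"slide":[-3.2,0.12,0],"delta_rot":[0,0,2],"fingers":1},{"slide":[-4,0.1,0],"delta_rot":[0,0,2.2],"fingers":1},{"slide":[-4.8,0.06,0],"delta_rot":[0,0,2.2],"fingers":1},{"slide":[-5.6,0.03,0],"delta_rot":[0,0,2.2],"fingers":1},{"slide":[-6.4,0,0],"delta_rot":[0,0,2.2],"fingers":1}]'
python3 -c "
from h import *
path(8)"
```

```text
time: 7.3
ee_pos: [0.5183, 0.1957, 0.0116]
tcp_rot: [-1.848, -2.54, -0.0]
ft_force: [-1.7, 5.7, -0.0]
grip_width: 0.094
grasp_force: 2.8
t 7.3 cover [ 0.5362  0.1405 17.9162] F [-1.7  5.7 -0. ] e -26.0
[-0.8, 0.06, 0.01] rz 0.6
[-1.6, 0.18, 0.01] rz 2.0
[-2.41, 0.28, 0.01] rz 3.4
[-3.22, 0.36, 0.01] rz 4.8
[-4.03, 0.43, 0.01] rz 6.2
[-4.84, 0.47, 0.01] rz 7.6
[-5.65, 0.49, 0.01] rz 9.0
[-6.46, 0.5, 0.01] rz 10.3
end [0.5506 0.0783 7.5757]
```

```bash
python3 -m crank '[{"slide":[-0.8,0.06,0],"delta_rot":[0,0,0.6],"fingers":1},{"slide":[-1.6,0.18,0],"delta_rot":[0,0,2],"fingers":1},{"slide":[-2.4,0.28,0],"delta_rot":[0,0,3.4],"fingers":1},{"slide":[-3.2,0.36,0],"delta_rot":[0,0,4.8],"fingers":1},{"slide":[-4,0.43,0],"delta_rot":[0,0,6.2],"fingers":1},{"slide":[-4.8,0.47,0],"delta_rot":[0,0,7.6],"fingers":1},{"slide":[-5.6,0.5,0],"delta_rot":[0,0,9],"fingers":1},{"slide":[-6.4,0.5,0],"delta_rot":[0,0,10.3],"fingers":1}]'
python3 -c "
from h import *
path(8)
from plant import optics
s=optics.snapshot('top'); cv2.imwrite('pics/r3.png',rect(s,.74,.2,800,600,.034,2))"
```

```text
time: 8.3
ee_pos: [0.5429, 0.1363, 0.0115]
tcp_rot: [-2.07, -2.363, -0.0]
ft_force: [-0.6, 5.3, -0.5]
grip_width: 0.0943
grasp_force: 2.7
t 8.3 cover [0.5505 0.0788 7.5703] F [-0.6  5.3 -0.5] e -9.3
[-0.8, 0.13, 0.0] rz 1.4
[-1.61, 0.24, 0.0] rz 2.8
[-2.41, 0.33, 0.0] rz 4.2
[-3.22, 0.38, 0.0] rz 5.3
[-4.02, 0.35, 0.0] rz 5.8
[-4.82, 0.31, 0.0] rz 6.2
[-5.62, 0.26, 0.0] rz 6.6
[-6.42, 0.2, 0.0] rz 6.9
end [0.5539 0.0149 0.6223]
```

View pics/r3.png

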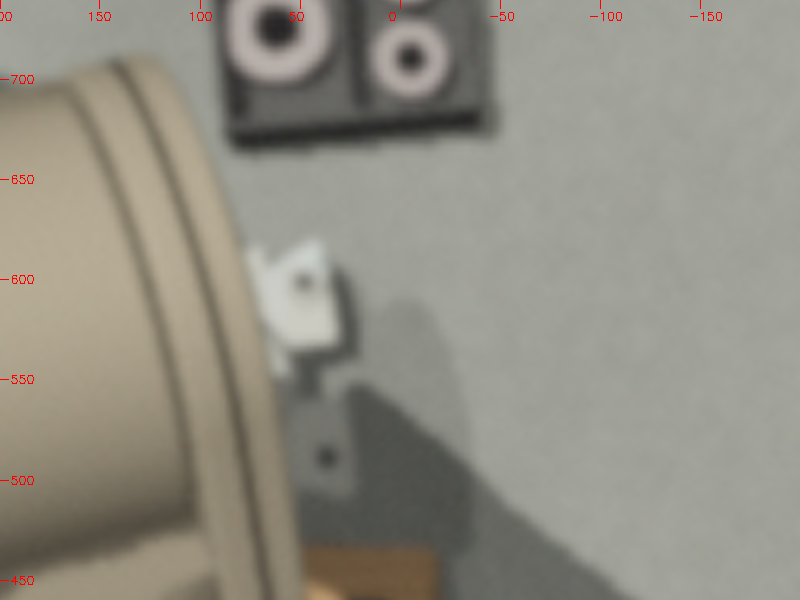

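The notch shows at (345,368) and the front corners at (322,240) and (355,495). That puts the cover where predicted, at (0.5505, 0.079), turned 7.5° and clear of the block and tray. Continuing.

```bash
python3 -m crank '[{"slide":[-0.8,0.13,0],"delta_rot":[0,0,1.4],"fingers":1},{"slide":[-1.6,0.24,0],"delta_rot":[0,0,2.8],"fingers":1},{"slide":[-2.4,0.33,0],"delta_rot":[0,0,4.2],"fingers":1},{"slide":[-3.2,0.38,0],"delta_rot":[0,0,5.3],"fingers":1},{"slide":[-4,0.35,0],"delta_rot":[0,0,5.8],"fingers":1},{"slide":[-4.8,0.31,0],"delta_rot":[0,0,6.2],"fingers":1},{"slide":[-5.6,0.26,0],"delta_rot":[0,0,6.6],"fingers":1},{"slide":[-6.4,0.2,0],"delta_rot":[0,0,6.9],"fingers":1}]'
python3 -c "
from h import *
path(9,16)"
```

```text
time: 9.35
ee_pos: [0.5533, 0.0734, 0.0116]
tcp_rot: [-2.207, -2.235, -0.001]
ft_force: [-0.2, 5.0, -0.4]
grip_width: 0.0939
grasp_force: 2.8
t 9.35 cover [0.554  0.0154 0.7158] F [-0.2  5.  -0.4] e -3.3
[-0.9, 0.04, 0.01] rz 0.5
[-1.8, 0.06, 0.01] rz 0.8
[-2.7, 0.08, 0.01] rz 1.0
[-3.6, 0.08, 0.01] rz 1.3
[-4.5, 0.08, 0.01] rz 1.5
[-5.4, 0.07, 0.01] rz 1.6
[-6.3, 0.06, 0.01] rz 1.8
[-7.2, 0.04, 0.01] rz 1.9
[-8.1, 0.02, 0.01] rz 2.1
[-9.0, 0.0, 0.01] rz 2.2
[-9.9, -0.02, 0.01] rz 2.3
[-10.8, -0.05, 0.01] rz 2.3
[-11.7, -0.08, 0.01] rz 2.4
[-12.6, -0.11, 0.01] rz 2.5
[-13.5, -0.15, 0.01] rz 2.5
[-14.4, -0.18, 0.01] rz 2.6
end [ 0.5514 -0.1286 -1.8522]
```

```bash
python3 -m crank '[{"slide":[-0.9,0.04,0],"delta_rot":[0,0,0.5],"fingers":1},{"slide":[-1.8,0.06,0],"delta_rot":[0,0,0.8],"fingers":1},{"slide":[-2.7,0.08,0],"delta_rot":[0,0,1],"fingers":1},{"slide":[-3.6,0.08,0],"delta_rot":[0,0,1.3],"fingers":1},{"slide":[-4.5,0.08,0],"delta_rot":[0,0,1.5],"fingers":1},{"slide":[-5.4,0.07,0],"delta_rot":[0,0,1.6],"fingers":1},{"slide":[-6.3,0.06,0],"delta_rot":[0,0,1.8],"fingers":1},{"slide":[-7.2,0.04,0],"delta_rot":[0,0,1.9],"fingers":1}]'
python3 -c "
from h import *
path(9,8)"
```

```text
time: 10.35
ee_pos: [0.5545, 0.0015, 0.0116]
tcp_rot: [-2.243, -2.198, -0.001]
ft_force: [0.4, 5.9, 0.3]
grip_width: 0.0939
grasp_force: 2.8
t 10.35 cover [ 0.5533 -0.0565 -1.1623] F [0.4 5.9 0.3] e -1.3
[-0.9, 0.01, 0.01] rz 0.1
[-1.8, 0.02, 0.01] rz 0.2
[-2.7, 0.02, 0.01] rz 0.3
[-3.6, 0.03, 0.01] rz 0.4
[-4.5, 0.03, 0.01] rz 0.5
[-5.4, 0.03, 0.01] rz 0.5
[-6.3, 0.02, 0.01] rz 0.6
[-7.2, 0.02, 0.01] rz 0.7
end [ 0.5514 -0.1285 -1.816 ]
```

```bash
python3 -m crank '[{"slide":[-0.9,0.01,0],"delta_rot":[0,0,0.1],"fingers":1},{"slide":[-1.8,0.02,0],"delta_rot":[0,0,0.2],"fingers":1},{"slide":[-2.7,0.02,0],"delta_rot":[0,0,0.3],"fingers":1},{"slide":[-3.6,0.03,0],"delta_rot":[0,0,0.4],"fingers":1},{"slide":[-4.5,0.03,0],"delta_rot":[0,0,0.5],"fingers":1},{"slide":[-5.4,0.03,0],"delta_rot":[0,0,0.5],"fingers":1},{"slide":[-6.3,0.02,0],"delta_rot":[0,0,0.6],"fingers":1},{"slide":[-7.2,0.02,0],"delta_rot":[0,0,0.7],"fingers":1}]'
python3 -c "
from h import *
path(5,8)
from plant import optics
s=optics.snapshot('top')
c,_=cur(); t=np.radians(c[3]-90); p=(c[0]+np.sin(t)*.058,c[1]-np.cos(t)*.058,t)
overlay(s,p,(.545,-.306,-.038),'pics/o3.png',(200,110,200,150),4)"
```

```text
time: 11.35
ee_pos: [0.553, -0.0705, 0.0116]
tcp_rot: [-2.257, -2.185, -0.0]
ft_force: [0.7, 5.2, 0.9]
grip_width: 0.0941
grasp_force: 2.8
t 11.35 cover [ 0.5511 -0.1285 -1.8564] F [0.7 5.2 0.9] e -0.7
[-0.5, -0.02, 0.01] rz -0.2
[-1.0, -0.01, 0.01] rz -0.2
[-1.5, -0.01, 0.01] rz -0.1
[-2.0, -0.0, 0.01] rz -0.1
[-2.5, -0.0, 0.01] rz -0.1
[-3.0, 0.0, 0.01] rz -0.0
[-3.5, 0.01, 0.01] rz -0.0
[-4.0, 0.01, 0.01] rz 0.0
end [ 0.5499 -0.1685 -1.8735]
```

View pics/o3.png

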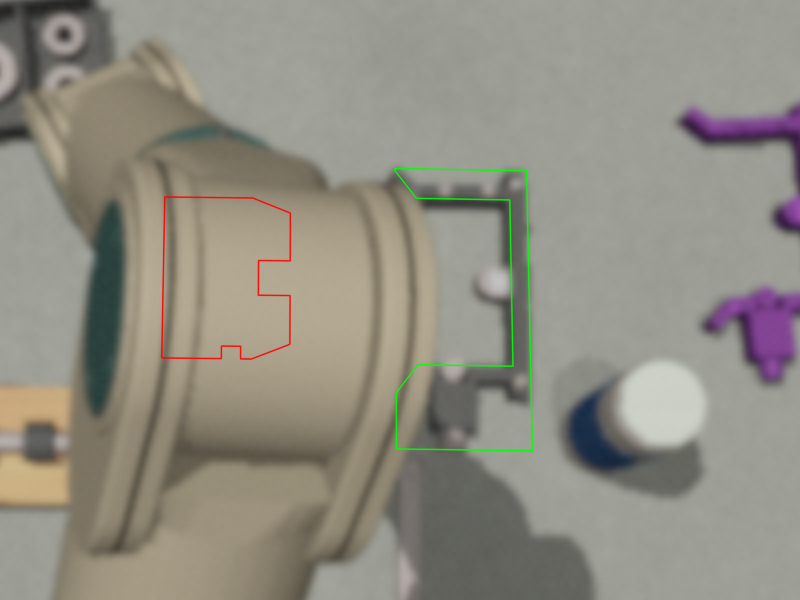

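The arm hides the cover in this view. The fixture at (395–530, 170–450) matches its outline, and the tool pose puts the cover on the fixture axis within 1 mm. I'll push up to the mouth.

```bash
python3 -m crank '[{"slide":[-1,0,0],"delta_rot":[0,0,0],"fingers":1},{"slide":[-2,0,0],"delta_rot":[0,0,0.1],"fingers":1},{"slide":[-3,0.01,0],"delta_rot":[0,0,0.1],"fingers":1},{"slide":[-4,0.02,0],"delta_rot":[0,0,0.2],"fingers":1},{"slide":[-5,0.03,0],"delta_rot":[0,0,0.2],"fingers":1},{"slide":[-6,0.03,0],"delta_rot":[0,0,0.3],"fingers":1},{"slide":[-7,0.02,0],"delta_rot":[0,0,0.3],"fingers":1},{"slide":[-8,0,0],"delta_rot":[0,0,0.3],"fingers":1}]'
python3 - <<'E'
from h import *
path(6,8)
from plant import optics
# fixture pose check from the first unobstructed frame: dark top surfaces
s=optics.snapshot("side")
c,_=cur(); t=np.radians(c[3]-90); p=(c[0]+np.sin(t)*.058,c[1]-np.cos(t)*.058,t)
overlay(s,p,(.545,-.306,-.038),"pics/s2.png",(220,110,160,120),5)
E
```

```text
time: 12.4
ee_pos: [0.5503, -0.1498, 0.0116]
tcp_rot: [-2.262, -2.179, -0.001]
ft_force: [0.4, 6.6, 1.3]
grip_width: 0.0941
grasp_force: 3.1
t 12.4 cover [ 0.5481 -0.2078 -2.1388] F [0.4 6.6 1.3] e -0.6
[-0.6, -0.04, 0.01] rz -0.4
[-1.2, -0.03, 0.01] rz -0.4
[-1.8, -0.02, 0.01] rz -0.4
[-2.4, -0.02, 0.01] rz -0.3
[-3.0, -0.01, 0.01] rz -0.3
[-3.6, -0.0, 0.01] rz -0.3
[-4.2, 0.0, 0.01] rz -0.2
[-4.8, 0.01, 0.01] rz -0.2
end [ 0.5466 -0.2558 -1.9316]
```

View pics/s2.png

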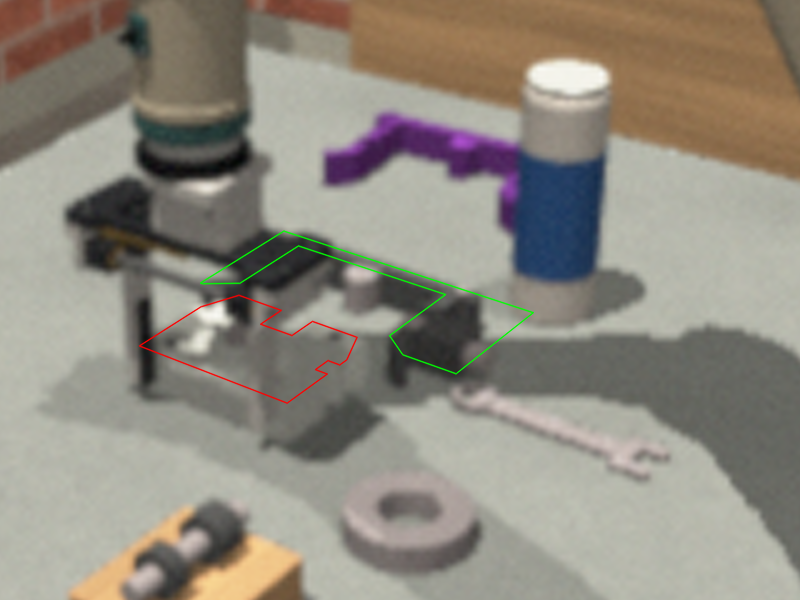

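The cover's back edge, from (140,345) to (287,403), lies against the fingers. Its outline and the fixture's both match, with the notch in line with the key at (360,285). Entering the mouth slowly, watching the force.

```bash
python3 -m crank '[{"slide":[-0.6,0,0],"delta_rot":[0,0,0],"fingers":1},{"slide":[-1.2,0,0],"delta_rot":[0,0,0],"fingers":1},{"slide":[-1.8,0,0],"delta_rot":[0,0,0],"fingers":1},{"slide":[-2.4,0,0],"delta_rot":[0,0,0],"fingers":1},{"slide":[-3,0,0],"delta_rot":[0,0,0],"fingers":1},{"slide":[-3.6,0,0],"delta_rot":[0,0,0],"fingers":1},{"slide":[-4.2,0,0],"delta_rot":[0,0,0],"fingers":1},{"slide":[-4.8,0,0],"delta_rot":[0,0,0],"fingers":1}]'
python3 -m crank '[{"slide":[-0.2,0,0],"delta_rot":[0,0,0],"fingers":1},{"slide":[-0.4,0,0],"delta_rot":[0,0,0],"fingers":1},{"slide":[-0.6,0,0],"delta_rot":[0,0,0],"fingers":1},{"slide":[-0.8,0,0],"delta_rot":[0,0,0],"fingers":1},{"slide":[-1,0,0],"delta_rot":[0,0,0],"fingers":1},{"slide":[-1.2,0,0],"delta_rot":[0,0,0],"fingers":1},{"slide":[-1.4,0,0],"delta_rot":[0,0,0],"fingers":1},{"slide":[-1.6,0,0],"delta_rot":[0,0,0],"fingers":1}]'
python3 -c "
from h import *
c,s=cur(); t=np.radians(c[3]-90); print(c,t*57.3,c[0]+np.sin(t)*.058,c[1]-np.cos(t)*.058,s['wrist_torque'])"
```

```text
time: 13.45
ee_pos: [0.5485, -0.1969, 0.0116]
tcp_rot: [-2.261, -2.178, -0.002]
ft_force: [0.5, 14.7, 2.5]
grip_width: 0.0938
grasp_force: 8.2
time: 14.45
ee_pos: [0.5495, -0.2122, 0.0118]
tcp_rot: [-2.259, -2.182, -0.005]
ft_force: [2.5, 5.6, 0.9]
grip_width: 0.0939
grasp_force: 2.9
(np.float64(0.5494750228320718), np.float64(-0.21223928921401114), np.float64(0.011831642095895302), 88.01355773143165) -1.9865885926724751 0.5474645680884028 -0.2702044345318973 [ 1.33223662 -0.88983205  0.36617042]
```

```bash
python3 -m crank '[{"slide":[-0.2,0,0],"delta_rot":[0,0,0],"fingers":1},{"slide":[-0.4,0,0],"delta_rot":[0,0,0],"fingers":1},{"slide":[-0.6,0,0],"delta_rot":[0,0,0],"fingers":1},{"slide":[-0.8,0,0],"delta_rot":[0,0,0],"fingers":1},{"slide":[-1,0,0],"delta_rot":[0,0,0],"fingers":1},{"slide":[-1.2,0,0],"delta_rot":[0,0,0],"fingers":1},{"slide":[-1.3,0,0],"delta_rot":[0,0,0],"fingers":1},{"slide":[-1.4,0,0],"delta_rot":[0,0,0],"fingers":1}]'
python3 -m crank '[{"slide":[-0.1,0,0],"delta_rot":[0,0,0],"fingers":1},{"slide":[-0.2,0,0],"delta_rot":[0,0,0],"fingers":1},{"slide":[-0.3,0,0],"delta_rot":[0,0,0],"fingers":1},{"slide":[-0.4,0,0],"delta_rot":[0,0,0],"fingers":1},{"slide":[-0.5,0,0],"delta_rot":[0,0,0],"fingers":1},{"slide":[-0.6,0,0],"delta_rot":[0,0,0],"fingers":1},{"slide":[-0.7,0,0],"delta_rot":[0,0,0],"fingers":1},{"slide":[-0.8,0,0],"delta_rot":[0,0,0],"fingers":1}]'
```

```text
time: 15.45
ee_pos: [0.5479, -0.2241, 0.0117]
tcp_rot: [-2.259, -2.178, -0.006]
ft_force: [0.4, 12.4, 5.0]
grip_width: 0.0938
grasp_force: 6.2
time: 16.45
ee_pos: [0.5495, -0.233, 0.0118]
tcp_rot: [-2.259, -2.183, -0.008]
ft_force: [4.2, 8.2, 1.2]
grip_width: 0.0944
grasp_force: 4.4
```

```bash
python3 -m crank '[{"slide":[-0.1,0,0],"delta_rot":[0,0,0],"fingers":1},{"slide":[-0.2,0,0],"delta_rot":[0,0,0],"fingers":1},{"slide":[-0.3,0,0],"delta_rot":[0,0,0],"fingers":1},{"slide":[-0.4,0,0],"delta_rot":[0,0,0],"fingers":1},{"slide":[-0.5,0,0],"delta_rot":[0,0,0],"fingers":1},{"slide":[-0.6,0,0],"delta_rot":[0,0,0],"fingers":1},{"slide":[-0.7,0,0],"delta_rot":[0,0,0],"fingers":1},{"slide":[-0.8,0,0],"delta_rot":[0,0,0],"fingers":1}]'
python3 -m crank '[{"slide":[-0.05,0,0],"delta_rot":[0,0,0],"fingers":1},{"slide":[-0.1,0,0],"delta_rot":[0,0,0],"fingers":1},{"slide":[-0.15,0,0],"delta_rot":[0,0,0],"fingers":1},{"slide":[-0.2,0,0],"delta_rot":[0,0,0],"fingers":1},{"slide":[-0.25,0,0],"delta_rot":[0,0,0],"fingers":1},{"slide":[-0.3,0,0],"delta_rot":[0,0,0],"fingers":1},{"slide":[-0.3,0,0],"delta_rot":[0,0,0],"fingers":1},{"slide":[-0.3,0,0],"delta_rot":[0,0,0],"fingers":1}]'
```

```text
time: 17.45
ee_pos: [0.5487, -0.2424, 0.0119]
tcp_rot: [2.26, 2.182, 0.005]
ft_force: [3.1, 5.6, 1.2]
grip_width: 0.0938
grasp_force: 3.2
time: 18.45
ee_pos: [0.548, -0.2459, 0.0119]
tcp_rot: [2.261, 2.181, 0.003]
ft_force: [2.5, 6.1, 2.6]
grip_width: 0.0943
grasp_force: 3.2
```

```bash
python3 -m crank '[{"slide":[-0.05,0,0],"delta_rot":[0,0,0],"fingers":1},{"slide":[-0.1,0,0],"delta_rot":[0,0,0],"fingers":1},{"slide":[-0.15,0,0],"delta_rot":[0,0,0],"fingers":1},{"slide":[-0.2,0,0],"delta_rot":[0,0,0],"fingers":1},{"slide":[-0.2,0,0],"delta_rot":[0,0,0],"fingers":1},{"slide":[-0.2,0,0],"delta_rot":[0,0,0],"fingers":1},{"slide":[-0.2,0,0],"delta_rot":[0,0,0],"fingers":1},{"slide":[-0.2,0,0],"delta_rot":[0,0,0],"fingers":1}]'
```

```text
time: 19.45
ee_pos: [0.5483, -0.2465, 0.0119]
tcp_rot: [-2.259, -2.182, -0.006]
ft_force: [3.7, 8.3, 2.5]
grip_width: 0.094
grasp_force: 4.2
```

```bash
python3 -m crank '[{"slide":[-0.05,0,0],"delta_rot":[0,0,0],"fingers":1},{"slide":[-0.1,0,0],"delta_rot":[0,0,0],"fingers":1},{"slide":[-0.15,0,0],"delta_rot":[0,0,0],"fingers":1},{"slide":[-0.2,0,0],"delta_rot":[0,0,0],"fingers":1},{"slide":[-0.2,0,0],"delta_rot":[0,0,0],"fingers":1},{"slide":[-0.2,0,0],"delta_rot":[0,0,0],"fingers":1},{"slide":[-0.2,0,0],"delta_rot":[0,0,0],"fingers":1},{"slide":[-0.2,0,0],"delta_rot":[0,0,0],"fingers":1}]'
```

```text
time: 20.45
ee_pos: [0.5482, -0.2465, 0.0119]
tcp_rot: [-2.257, -2.181, -0.008]
ft_force: [1.1, 11.1, 3.8]
grip_width: 0.0939
grasp_force: 5.9
```

```bash
python3 -m crank '[{"slide":[-0.1,0,0],"delta_rot":[0,0,0],"fingers":1},{"slide":[-0.2,0,0],"delta_rot":[0,0,0],"fingers":1},{"slide":[-0.3,0,0],"delta_rot":[0,0,0],"fingers":1},{"slide":[-0.4,0,0],"delta_rot":[0,0,0],"fingers":1},{"slide":[-0.5,0,0],"delta_rot":[0,0,0],"fingers":1},{"slide":[-0.5,0,0],"delta_rot":[0,0,0],"fingers":1},{"slide":[-0.5,0,0],"delta_rot":[0,0,0],"fingers":1},{"slide":[-0.5,0,0],"delta_rot":[0,0,0],"fingers":1}]'
```

```text
time: 21.45
ee_pos: [0.5483, -0.2465, 0.0119]
tcp_rot: [-2.253, -2.179, -0.014]
ft_force: [0.5, 19.8, 6.2]
grip_width: 0.0941
grasp_force: 10.0
```

```bash
python3 -m crank '[{"slide":[-0.1,0,0],"delta_rot":[0,0,0],"fingers":1},{"slide":[-0.2,0,0],"delta_rot":[0,0,0],"fingers":1},{"slide":[-0.3,0,0],"delta_rot":[0,0,0],"fingers":1},{"slide":[-0.4,0,0],"delta_rot":[0,0,0],"fingers":1},{"slide":[-0.4,0,0],"delta_rot":[0,0,0],"fingers":1},{"slide":[-0.4,0,0],"delta_rot":[0,0,0],"fingers":1},{"slide":[-0.4,0,0],"delta_rot":[0,0,0],"fingers":1},{"slide":[-0.4,0,0],"delta_rot":[0,0,0],"fingers":1}]'
```

```text
time: 22.45
ee_pos: [0.5482, -0.2465, 0.0119]
tcp_rot: [-2.249, -2.177, -0.019]
ft_force: [0.7, 26.4, 9.5]
grip_width: 0.0936
grasp_force: 13.2
```

That is a firm stop: the tool did not move as the force rose from 8 to 26 N, more than the catch needs. Backing off straight, then up.

```bash
python3 -m crank '[{"slide":[0.6,0,0],"delta_rot":[0,0,0],"fingers":1},{"slide":[1.2,0,0],"delta_rot":[0,0,0],"fingers":1},{"slide":[2.5,0,0],"delta_rot":[0,0,0],"fingers":1},{"slide":[5,0,0],"delta_rot":[0,0,0],"fingers":1},{"slide":[8,0,0],"delta_rot":[0,0,0],"fingers":1},{"slide":[8,0,-5],"delta_rot":[0,0,0],"fingers":1},{"slide":[8,0,-10],"delta_rot":[0,0,0],"fingers":1},{"slide":[8,0,-16],"delta_rot":[0,0,0],"fingers":1}]'
python3 -m crank '[{"slide":[5,0,-5],"delta_rot":[0,0,0],"fingers":1},{"slide":[11,0,-10],"delta_rot":[0,0,0],"fingers":1},{"slide":[17,0,-12],"delta_rot":[0,0,-5],"fingers":1},{"slide":[23,0,-12],"delta_rot":[0,0,-10],"fingers":1},{"slide":[29,0,-12],"delta_rot":[0,0,-15],"fingers":1},{"slide":[35,0,-12],"delta_rot":[0,0,-20],"fingers":1},{"slide":[41,0,-12],"delta_rot":[0,0,-20],"fingers":1},{"slide":[46,0,-12],"delta_rot":[0,0,-20],"fingers":1}]'
python3 - <<'E'
from h import *
from plant import optics
for i in range(2):
    s=optics.snapshot("top"); p,k=fit(s,(.545,-.306,-.038))
    a=-.038; d=p[:2]-np.array([.545,-.306])
    print(np.round(p,4),k,"fixture frame mm",1000*(d[0]*np.cos(a)+d[1]*np.sin(a)),1000*(-d[0]*np.sin(a)+d[1]*np.cos(a)))
np.save("end.npy",s["frame"])
E
```

```text
time: 23.45
ee_pos: [0.5472, -0.1822, 0.172]
tcp_rot: [-2.264, -2.175, 0.007]
ft_force: [0.2, -0.3, -0.5]
grip_width: 0.0938
grasp_force: 0.0
time: 24.45
ee_pos: [0.5672, 0.2784, 0.2909]
tcp_rot: [1.853, 2.534, -0.005]
ft_force: [2.0, -0.8, 0.2]
grip_width: 0.0939
grasp_force: 0.0
[ 0.5474 -0.3041 -0.0321] 0.024442329089174205 fixture frame mm 2.30182801853697 1.9441902851014052
[ 0.547  -0.3039 -0.0224] 0.024722225557263607 fixture frame mm 1.8784785099270125 2.1716154450726166
```

Run:
```python
from h import *
from plant import optics
s=optics.snapshot("top"); A=np.load("top0.npy"); B=s["frame"]
pf=(.545,-.306,-.038)
def prof(F,xl,ys,z):
    P=w(np.array([[x,y] for x in xl for y in ys]),pf,z); m=project(s,P).astype(np.float32)
    v=cv2.remap(F.astype(np.float32).min(2),m[:,0].reshape(len(xl),-1).copy(),m[:,1].reshape(len(xl),-1).copy(),cv2.INTER_CUBIC)
    return v.mean(0).round().astype(int)
ys=np.arange(-70,-34,2)/1000
print("y",(ys*1000).astype(int))
for xl in((-.045,-.035,-.025),(.025,.035,.045)):
    print("before",prof(A,xl,ys,.03)); print("after ",prof(B,xl,ys,.03))
# roller: subpixel template matching before/after
def sub(T,I,c,h,r):
    t=T[c[1]-h:c[1]+h+1,c[0]-h:c[0]+h+1]; f=lambda i:cv2.resize(i,None,fx=8,fy=8,interpolation=cv2.INTER_CUBIC)
    R=cv2.matchTemplate(f(I[c[1]-h-r:c[1]+h+r+1,c[0]-h-r:c[0]+h+r+1]),f(t),cv2.TM_CCOEFF_NORMED)
    _,v,_,l=cv2.minMaxLoc(R); return (l[0]/8-r,l[1]/8-r,round(v,3))
for n,q in(("plunger end",(-.125,-.005)),("roller",(-.071,-.005)),("corner",(-.075,-.057)),("corner+",(.08,-.057))):
    c=project(s,w(np.array([q]),pf,.03))[0].round().astype(int); print(n,c,sub(A,B,c,5,4))
```

```text
y [-70 -68 -66 -64 -62 -60 -58 -56 -54 -52 -50 -48 -46 -44 -42 -40 -38 -36]
before [143 140 129 116 103  93  92  90  88  86  78  72  75  93 114 131 141 144]
after  [152 148 137 124 110 100  98  98 109 127 155 177 188 191 188 183 179 181]
before [144 139 132 119 106  97  91  89  87  83  78  72  74  89 111 128 138 143]
after  [152 147 140 127 114 104  97  98 103 121 144 169 185 190 189 184 180 180]
plunger end [314 219] (0.0, 0.0, 0.998)
roller [313 202] (0.0, 0.125, 0.906)
corner [330 203] (0.375, 0.5, 0.94)
corner+ [329 156] (1.0, -2.125, 0.829)
```

The image numbers agree. The cover's front edge sits at -50 mm against the stop with no gap, and the roller is back at its rest position, so it is in the groove. Handing in.

```bash
python3 -c "
from plant import workorder
print(workorder.hand_in())"
```

```text
the job is handed in; nothing more can be done
None
```

I slid the cover through the gap and into the fixture, where it appears to be fully home against the back stop with the catch engaged; I then let go and handed the job in at about 25 s, though no verdict came back.

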